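# Roll the oak staves down into the panel

## Task

Take the bar-handled roller from its stand and roll the five proud oak staves down into the adhesive until each is flush with the panel: press steadily with about 15 N, never 25 N or more, roll slowly because the adhesive gives way slowly, and do not lift the roller off until all five are down. Then hang the roller back in its stand and let go; touch the panel with nothing but the roller, and leave the jar, screwdriver and offcut alone.

Things in the scene. Friction and masses are not known exactly. Their poses are not given: they have to be found in the camera images.
- jig: Fixed wooden bench tray, 150 (x) x 316 (y) mm, rims 22 high, origin at the centre of its underside. A 120 x 290 mm panel lies centred in it and does not give. Its flat face stands anywhere from 30 to 50 mm above the bench (panels differ in thickness; not measured): find it by feel. Five staves lie in a row along y in its recess; past the row 45 mm of flat face at each end (|y| 100 to 145) to set the roller on.
- stave0 (a joint): Oak stave, 80 mm (jig x) by 38.5 mm (jig y), centred at jig x = 0, y = -80 mm. Value: how far it has sunk (m), 0 = 5 mm proud, 0.005 = seated, flush with the panel face; starts at 0.001 to 0.002 (4 to 3 mm proud). It moves only down, stays where it is left, needs about 8 N to move at all, and then sinks slowly: about 1 mm/s for every 0.8 N above that.
- stave1 (a joint): Oak stave, 80 mm (jig x) by 38.5 mm (jig y), centred at jig x = 0, y = -40 mm. Value: how far it has sunk (m), 0 = 5 mm proud, 0.005 = seated, flush with the panel face; starts at 0.001 to 0.002 (4 to 3 mm proud). It moves only down, stays where it is left, needs about 8 N to move at all, and then sinks slowly: about 1 mm/s for every 0.8 N above that.
- stave2 (a joint): Oak stave, 80 mm (jig x) by 38.5 mm (jig y), centred at jig x = 0, y = 0 mm. Value: how far it has sunk (m), 0 = 5 mm proud, 0.005 = seated, flush with the panel face; starts at 0.001 to 0.002 (4 to 3 mm proud). It moves only down, stays where it is left, needs about 8 N to move at all, and then sinks slowly: about 1 mm/s for every 0.8 N above that.
- stave3 (a joint): Oak stave, 80 mm (jig x) by 38.5 mm (jig y), centred at jig x = 0, y = 40 mm. Value: how far it has sunk (m), 0 = 5 mm proud, 0.005 = seated, flush with the panel face; starts at 0.001 to 0.002 (4 to 3 mm proud). It moves only down, stays where it is left, needs about 8 N to move at all, and then sinks slowly: about 1 mm/s for every 0.8 N above that.
- stave4 (a joint): Oak stave, 80 mm (jig x) by 38.5 mm (jig y), centred at jig x = 0, y = 80 mm. Value: how far it has sunk (m), 0 = 5 mm proud, 0.005 = seated, flush with the panel face; starts at 0.001 to 0.002 (4 to 3 mm proud). It moves only down, stays where it is left, needs about 8 N to move at all, and then sinks slowly: about 1 mm/s for every 0.8 N above that.
- roller_bar (a point): Centre of the roller's wooden handle bar: 30 mm (x, across) by 140 mm (y, along) by 28 mm high (z). Grip its middle from above, across x; two steel cheeks go down from it 35 mm either side in y (outer faces) and end 78 mm below this point. The wheel hangs straight below. The whole roller weighs 0.55 kg, give or take a fifth.
- wheel_mid (a point): Centre of the roller's wheel, 67 mm below the bar's centre: free-turning, rubber, 50 mm diameter, 54 mm wide, axle parallel to the bar (y), so it rolls along the roller's x. Its underside is 92 mm below the bar's centre when unloaded; the axle is sprung and gives about 1 mm per 7 N, up to 8 mm. Axes as the bar's.
- stand: Fixed wooden stand, 70 mm (x) by 136 mm (y), origin at the centre of its underside on the bench. Two posts at y = +-56 mm (16 mm thick) carry the bar's ends in notches 44 mm wide in x; seat 94 mm above the bench, lips to 106 mm. The roller hangs with its bar along the stand's y, bar centre 108 mm above the bench over the stand's origin; either way round will do.
- glue_jar: Bystander: closed jar, 64 mm diameter, 85 mm tall, standing beyond the work; origin at the centre of its underside.
- screwdriver: Bystander: screwdriver lying on the bench beyond the work; origin under its middle.
- offcut: Bystander: wooden offcut, 50 x 120 x 22 mm, lying beyond the work; origin at the centre of its underside.
Not all that is in view belongs to the job. Leave any blue or orange look-alike of the part that bears roller_bar alone.

How it is judged:
On the way, in this order (a step that is already met when the one before it is completed fails the run):
1. the roller, out of its stand, is set on the panel and presses on it (contact force between roller and jig above 3 N and horizontal distance between roller_bar and stand above 0.08 m), for 0.1 s.
2. all five staves are rolled down to less than 1.5 mm proud (value of joint each of stave0, stave1, stave2, stave3, stave4 above 0.0035 m), for 0.2 s.
At the end, for the whole second after the job is handed in: All five staves stand less than 1.5 mm proud of the panel face (sunk more than 3.5 mm); the roller hangs released and at rest with its bar in both notches of the stand (bar centre 104 to 112 mm above the bench, within 12 mm across and 13 mm along the stand, tilted less than 0.1 rad) (all of step 2 and x of roller_bar in the frame of stand between -0.012 and 0.012 m and y of roller_bar in the frame of stand between -0.013 and 0.013 m and z of roller_bar in the frame of stand between 0.104 and 0.112 m and angle between roller_bar's own z axis and vertical below 0.1 rad and linear speed of roller below 0.02 m/s); the robot touches nothing.
It fails at once if the roller presses on the panel, its staves or the jig with more than 25 N (contact force between roller and jig above 25 N).
It fails at once if the roller is lifted well clear of the panel after a stave has been rolled down and before all five are (value of joint any of stave0, stave1, stave2, stave3, stave4 above 0.0035 m and not (value of joint each of stave0, stave1, stave2, stave3, stave4 above 0.0035 m) and z of roller_bar in the frame of jig above 0.165 m).
It fails at once if the gripper or arm presses on the panel or jig (contact force between any of the fingers, the arm and jig above 1 N).
It fails at once if a bystander is shifted by more than 20 mm (distance of any of glue_jar, screwdriver, offcut from where it was at the start of the episode above 0.02 m).
It also fails if it takes over 72 s, if anything falls off the work surface, if the arm or the gripper's body presses on something with over 40 N, if the wrist force passes 120 N, or if a joint passes its speed limit or range.

## Robot

A 6-joint arm with a two-finger parallel gripper is mounted at the origin on the work surface. World frame = base frame: x ahead of the robot, y to its left, z up, the work surface at z = 0. Lengths are in m, angles in rad, forces in N, time in s.
With the tool pointing down it reaches from about 0.4 to 0.825 m from the base axis. Payload 7 kg.
Tool frame: the origin (TCP) lies midway between the tips of the shut fingers; the grasp point (between the pads) lies 19 mm behind it; z points along the fingers, x is the direction in which the jaws open and shut, and the axes are right-handed (so a half turn about z gives the same grasp; the last joint's range is limited). The gripper opens to 88 mm and grips with 3 to 60 N. Pads are 19 mm wide; open, the fingers measure 130 mm over their backs; the gripper's body (78 mm by 193 mm) begins 47 mm behind the grasp point.
Start: joints at [1.575, 0.359, 0.012, 0, -1.224, -0.288], TCP at [0.189, 0.648, 0.227] pointing down, gripper open.
Joint ranges: [-3.07, 3.07], [-1.43, 2.12], [-1.02, 1.25], [-3.03, 1.67], [-3.05, -0], [-3.03, 3.03]. Speed limits (rad/s): [2.39, 2.39, 3.01, 3.14, 3.14, 3.14].

## Interface

Orientations are given as [roll, pitch, yaw] about the fixed x, y, z axes, in that order (R = Rz(yaw) Ry(pitch) Rx(roll)).
In Python, from station import arm, grab_frame, camera_params gives the robot as it stands.
- The arm moves only by the shell command python3 -m handwheel 'ROWS' [FORCE]. ROWS is JSON, a list that holds one entry, the list of rows, each a list of 5 numbers: the finger opening in m, from 0 to 0.0876, then the shift along the tool's x, y, z in m, then the turn about the tool's z in degrees. A call has 1 to 20 rows; each row is the pose to reach, as a shift and turn from the pose measured when the call began, along the tool's axes at that moment; what a row does not reach only later rows make up. A row lasts 1/12 s, in which the tool goes at most 41.7 mm and 7.16 degrees, less where a joint would pass 70% of its speed; a pose out of reach is approached as far as the arm can. A call with a gripper value outside its range is refused whole. The fingers move at their own pace and stop on an object; FORCE is the grip in N (left out, the last holds). Time passes only in rows, so rows that repeat a pose let the fingers close. It gives the time, the measured TCP pose, the force and the opening at its end, in the units of the state.
- arm.get_state(): the state, without advancing time (a new reading comes with each control period).
- grab_frame(name): name is "scene" or "top" or "wrist"; returns the picture (420x560x3 uint8, blue, green, red); there is no depth.
- camera_params(name): a dict with "intrinsics" (3x3 intrinsics, pixels), "R" (3x3) and "t" (3): a world point X has camera coordinates R X + t; the wrist camera has in their place "tool_from_camera" (4x4, takes a point from camera to tool coordinates, whose origin is the TCP and whose axes are the tool frame's). Camera axes: x right, y down, z forward; pixel columns grow to the right and rows downward; lengths in m; the calibration is good to about 2 mm. A picture is of the moment at which its call begins: read the wrist's pose just before it. camera_params takes no time and is no camera call.
- arm.job_done(): hands the job in, once; it reports no verdict.
The state is a dict: "t": time; "q": joint angles; "qd": joint speeds; "joint_efforts": joint torques, N m; "eef_pos": TCP position; "ee_rot": TCP orientation; "force": force on the tool from outside, world axes, zero at the start; "moment": the same for the moment, N m; "width": finger opening in m.
Only numpy, scipy, OpenCV 4.12 (cv2) and the standard library are available. Lean on these libraries where they do the work, as an engineer would, in place of code of your own. Each camera call takes 0.05 s, during which the arm holds its last target.

## Working session

There is one attempt and no reset: what is moved stays moved. The work goes in short steps, Python scripts to look and compute and a shell command to move; the robot and the scene stay as the last step left them, time stands still between calls to the robot, and variables do not carry over. Pictures are saved under pics/ and viewed, and the job is handed in when it is done.

```bash
ls; mkdir -p pics
python3 - <<'E'
from station import arm, grab_frame, camera_params
import cv2
s=arm.get_state()
for k,v in s.items(): print(k,v)
for n in ["scene","top","wrist"]:
    cv2.imwrite(f"pics/{n}0.png",grab_frame(n)); print(n,camera_params(n))
E
```

```text
pics
t 0.0
q [ 1.57508504e+00  3.59376023e-01  1.10515461e-02 -3.37834603e-04
 -1.22412020e+00 -2.88089252e-01]
qd [-0.00065845  0.00144458  0.00159795  0.00078299 -0.00031489  0.00047372]
joint_efforts [-2.94898982e-04 -5.82719994e+01  2.93051541e+01  6.99695393e+00
  6.97085430e-03 -1.56166111e-04]
eef_pos [0.18890465 0.6475066  0.22562876]
ee_rot [-3.14142878e+00 -1.67066045e-03 -1.85471205e+00]
force [0.81409503 0.4508153  0.3508655 ]
moment [-0.02691499 -0.04475695 -0.02848261]
width 0.08770104037629223
scene {'intrinsics': array([[430.74157133,   0.        , 278.41986038],
       [  0.        , 430.74157133, 201.22403214],
       [  0.        ,   0.        ,   1.        ]]), 'R': array([[-0.04978171,  0.99875893, -0.001542  ],
       [ 0.77600502,  0.03770681, -0.62959861],
       [-0.62875909, -0.03253909, -0.77691906]]), 't': array([ 0.07161534, -0.3705769 ,  1.28674739])}
top {'intrinsics': array([[408.63871525,   0.        , 279.14903113],
       [  0.        , 408.63871525, 210.00867549],
       [  0.        ,   0.        ,   1.        ]]), 'R': array([[ 0.02336763, -0.99931846,  0.02857581],
       [-0.98396933, -0.02804488, -0.17611885],
       [ 0.17680023, -0.02400224, -0.98395405]]), 't': array([-0.07580331,  0.54671999,  0.87281293])}
wrist {'intrinsics': array([[315.84101849,   0.        , 277.25624432],
       [  0.        , 315.84101849, 208.98547155],
       [  0.        ,   0.        ,   1.        ]]), 'tool_from_camera': array([[ 9.99999794e-01, -2.30178676e-04,  5.99999668e-04,
        -1.31844581e-04],
       [ 4.68556338e-05,  9.57283445e-01,  2.89151179e-01,
        -7.82641309e-02],
       [-6.40926184e-04, -2.89151091e-01,  9.57283258e-01,
        -1.59202385e-01],
       [ 0.00000000e+00,  0.00000000e+00,  0.00000000e+00,
         1.00000000e+00]])}
```

View pics/scene0.png

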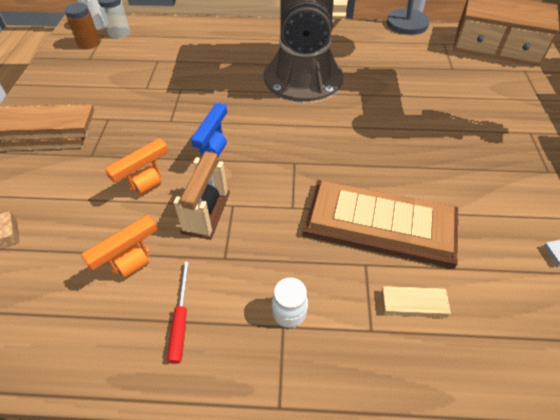

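View pics/top0.png

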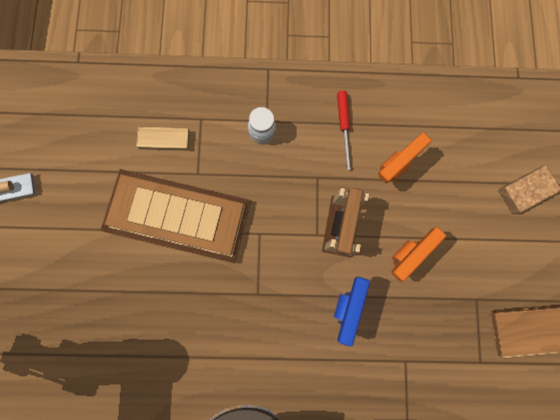

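View pics/wrist0.png

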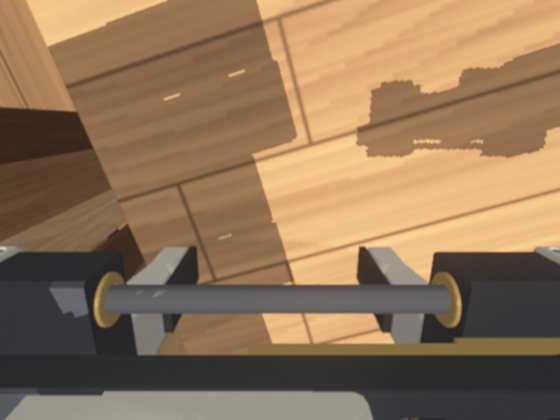

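Run:
```python
import cv2,numpy as np
t=cv2.imread('pics/top0.png');s=cv2.imread('pics/scene0.png')
def c(im,x0,y0,x1,y1,k): return cv2.resize(im[y0:y1,x0:x1],None,fx=k,fy=k,interpolation=cv2.INTER_CUBIC)
cv2.imwrite('pics/c1.png',c(t,90,160,260,270,4.5))
cv2.imwrite('pics/c2.png',c(t,310,170,390,270,6))
cv2.imwrite('pics/c3.png',c(s,290,170,470,270,4.4))
cv2.imwrite('pics/c4.png',c(s,160,90,250,250,3.7))
```

```text
(no output)
```

View pics/c1.png

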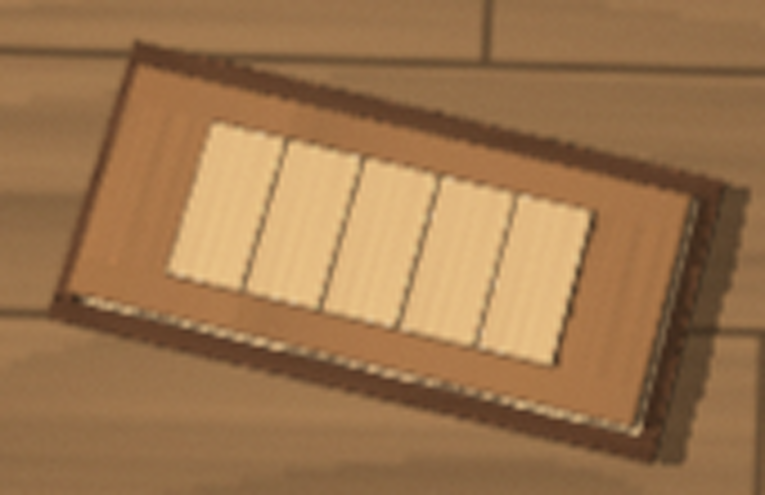

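View pics/c2.png

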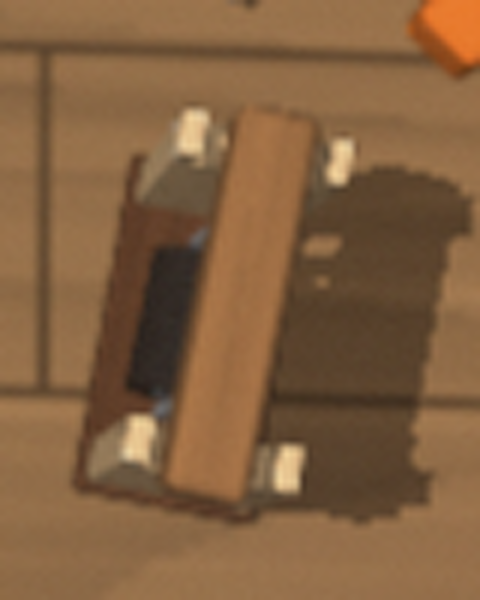

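View pics/c3.png

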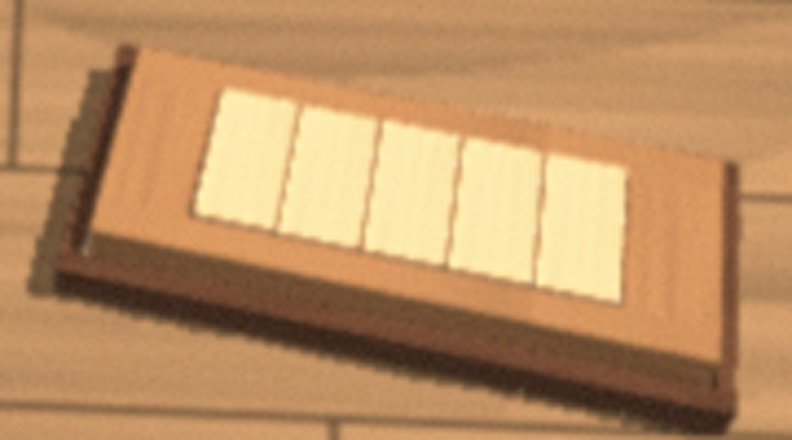

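View pics/c4.png

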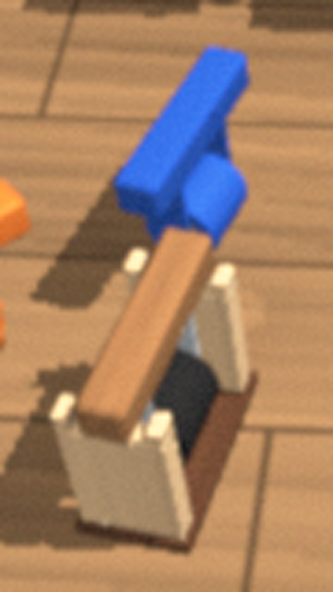

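```bash
cat > h.py <<'E'
import numpy as np
from station import camera_params
def ray(n,uv):
    p=camera_params(n);K,R,t=p['intrinsics'],p['R'],p['t']
    return -R.T@t, R.T@np.linalg.inv(K)@np.array([uv[0],uv[1],1.])
def onz(n,uv,z):
    o,d=ray(n,uv); return o+d*(z-o[2])/d[2]
def tri(a,b):
    (o1,d1),(o2,d2)=ray('top',a),ray('scene',b)
    s=np.linalg.lstsq(np.c_[d1,-d2],o2-o1,rcond=None)[0]
    p,q=o1+s[0]*d1,o2+s[1]*d2
    return (p+q)/2,np.linalg.norm(p-q)
E
python3 - <<'E'
from h import *
np.set_printoptions(precision=4,suppress=True)
T=[(210,122),(595,210),(557,365),(168,275)]; T=[(a/4.5+90,b/4.5+160) for a,b in T]
S=[(621,303),(193,216),(222,87),(627,166)]; S=[(a/4.4+290,b/4.4+170) for a,b in S]
# top's left = +y ; scene's right=+y
for i,a in enumerate(T):
    print(i,[ (j,*np.round(tri(a,b)[0],4),round(tri(a,b)[1],4)) for j,b in enumerate(S) if tri(a,b)[1]<0.02])
for z in (.035,.045,.055):
  P=np.array([onz('top',a,z) for a in T]);Q=np.array([onz('scene',a,z) for a in S])
  for nm,X in(('T',P),('S',Q)):
    print(z,nm,X.mean(0),np.linalg.norm(X[0]-X[1]),np.linalg.norm(X[1]-X[2]), np.degrees(np.arctan2(*(X[0]-X[1]+X[3]-X[2])[[1,0]])))
B=[(245,103),(318,125),(243,500),(168,487)];B=[(a/6+310,b/6+170) for a,b in B]
P=np.array([onz('top',a,.122) for a in B]);print('bar',P.mean(0),np.linalg.norm(P[0]-P[1]),np.linalg.norm(P[1]-P[2]),P[0]-P[3],np.degrees(np.arctan2(*(P[0]-P[3]+P[1]-P[2])[[1,0]])))
B=[(183,228),(213,242),(128,437),(80,415)];B=[(a/3.7+160,b/3.7+90) for a,b in B]
P=np.array([onz('scene',a,.122) for a in B]);print('barS',P.mean(0),np.linalg.norm(P[0]-P[1]),np.linalg.norm(P[1]-P[2]),np.degrees(np.arctan2(*(P[3]-P[0]+P[2]-P[1])[[1,0]])))
# panel corners top view z=.04
C=[(135,65),(690,195),(640,430),(70,295)];C=[(a/4.5+90,b/4.5+160) for a,b in C]
P=np.array([onz('top',a,.04) for a in C]);print('panel',P.mean(0),np.linalg.norm(P[0]-P[1]),np.linalg.norm(P[1]-P[2]))
E
```

```text
0 [(0, np.float64(0.5946), np.float64(0.2666), np.float64(0.0386), np.float64(0.0033)), (3, np.float64(0.5775), np.float64(0.2458), np.float64(0.117), np.float64(0.013))]
1 [(1, np.float64(0.5545), np.float64(0.0703), np.float64(0.0393), np.float64(0.0047)), (2, np.float64(0.5405), np.float64(0.0686), np.float64(0.1174), np.float64(0.0195))]
2 [(1, np.float64(0.4844), np.float64(0.0896), np.float64(-0.0529), np.float64(0.0114)), (2, np.float64(0.4752), np.float64(0.086), np.float64(0.0422), np.float64(0.0066))]
3 [(0, np.float64(0.5284), np.float64(0.3084), np.float64(-0.0554), np.float64(0.0062)), (3, np.float64(0.5154), np.float64(0.2812), np.float64(0.0408), np.float64(0.0056))]
0.035 T [0.5355 0.1746 0.035 ] 0.20161492525499228 0.0808405793912518 78.51901946649618
0.035 S [0.5304 0.18   0.035 ] 0.20075584661259865 0.08425473431978524 78.17886197540075
0.045 T [0.5339 0.1723 0.045 ] 0.19942883279399942 0.0799640322758733 78.51901946649618
0.045 S [0.5382 0.1773 0.045 ] 0.19801138438489715 0.08310291762429498 78.17886197540076
0.055 T [0.5322 0.17   0.055 ] 0.1972427403330065 0.0790874851604948 78.51901946649618
0.055 S [0.546  0.1747 0.055 ] 0.19526692215719563 0.0819511009288048 78.17886197540079
bar [ 0.5183 -0.209   0.122 ] 0.026691224611486482 0.1348939389546656 [ 0.1355 -0.0275  0.    ] -11.60439697522809
barS [ 0.526  -0.2006  0.122 ] 0.021485597719885327 0.14453907758106 -11.380061614412226
panel [0.5335 0.1728 0.04  ] 0.29055900530583073 0.12093389769028559
```

```bash
python3 -m handwheel '[[[0.0876,0.15,-0.2,0,-4.8],[0.0876,0.15,-0.2,0,-4.8],[0.0876,0.15,-0.2,0,-4.8],[0.0876,0.15,-0.2,0,-4.8],[0.0876,0.15,-0.2,0,-4.8],[0.0876,0.15,-0.2,0,-4.8],[0.0876,0.295,-0.41,0,-4.8],[0.0876,0.295,-0.41,0,-4.8],[0.0876,0.295,-0.41,0,-4.8],[0.0876,0.295,-0.41,0,-4.8],[0.0876,0.295,-0.41,0,-4.8],[0.0876,0.295,-0.41,0,-4.8],[0.0876,0.295,-0.41,0,-4.8],[0.0876,0.725,-0.56,0,-4.8],[0.0876,0.725,-0.56,0,-4.8],[0.0876,0.725,-0.56,0,-4.8],[0.0876,0.725,-0.56,0,-4.8],[0.0876,0.725,-0.56,0,-4.8],[0.0876,0.725,-0.56,0,-4.8],[0.0876,0.725,-0.56,0,-4.8]]]'
```

```text
t: 1.82
eef_pos: [0.5145, -0.0435, 0.2268]
ee_rot: [-3.141, -0.001, -1.771]
force: [0.9, -0.4, -0.2]
width: 0.0875
```

```bash
python3 -m handwheel '[[[0.0876,0.157,-0.04,0,0],[0.0876,0.157,-0.04,0,0],[0.0876,0.157,-0.04,0,0],[0.0876,0.157,-0.04,0,0],[0.0876,0.157,-0.04,0,0],[0.0876,0.157,-0.04,0,0]]]'
python3 - <<'E'
from station import arm, grab_frame
import cv2
print(arm.get_state()['eef_pos'],arm.get_state()['ee_rot'])
cv2.imwrite("pics/w1.png",grab_frame('wrist'))
E
```

```text
t: 2.32
eef_pos: [0.5219, -0.2074, 0.2262]
ee_rot: [3.141, -0.001, -1.775]
force: [-0.2, 1.0, -0.7]
width: 0.087
[ 0.5219022  -0.2074267   0.22622074] [ 3.14056028e+00 -1.16950093e-03 -1.77473757e+00]
```

View pics/w1.png

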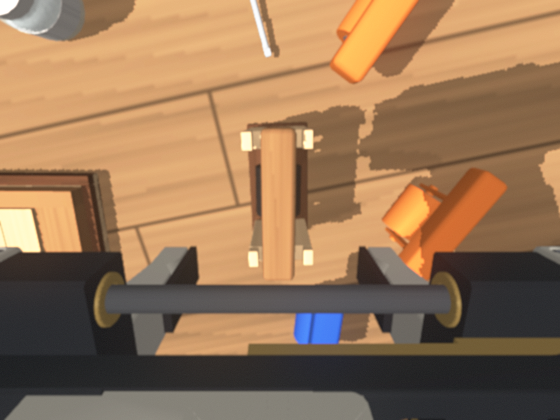

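```bash
cat >> h.py <<'E'
from scipy.spatial.transform import Rotation as Ro
def wz(pos,rot,uv,z):
    p=camera_params('wrist');M=p['tool_from_camera'];R=Ro.from_euler('xyz',rot).as_matrix()
    d=R@M[:3,:3]@np.linalg.inv(p['intrinsics'])@np.array([uv[0],uv[1],1.]);o=R@M[:3,3]+np.array(pos)
    return o+d*(z-o[2])/d[2]
E
python3 - <<'E'
from h import *
import cv2
im=cv2.imread('pics/w1.png'); cv2.imwrite('pics/w1c.png',cv2.resize(im[115:290,230:330],None,fx=3.4,fy=3.4,interpolation=cv2.INTER_CUBIC))
pos,rot=[ 0.5219022,-0.2074267,0.22622074],[ 3.14056028e+00,-1.16950093e-03,-1.77473757e+00]
np.set_printoptions(precision=4,suppress=True)
P=[wz(pos,rot,u,.122) for u in [(263,128),(297,128),(293,279),(264,279)]]
print(P,np.mean(P,0)); d=P[0]+P[1]-P[2]-P[3];print(np.degrees(np.arctan2(d[1],d[0])),np.linalg.norm(d)/2)
P=[wz(pos,rot,u,.106) for u in [(246,140),(308,140),(253,258),(308,258)]]
print(P,np.mean(P,0)); d=P[0]+P[1]-P[2]-P[3];print(np.degrees(np.arctan2(d[1],d[0])),np.linalg.norm(d)/2)
for u in [(0,175),(90,175),(105,250)]: print(wz(pos,rot,u,.022))
E
```

```text
[array([ 0.5898, -0.2099,  0.122 ]), array([ 0.5842, -0.2368,  0.122 ]), array([ 0.4506, -0.2078,  0.122 ]), array([ 0.4561, -0.1813,  0.122 ])] [ 0.5202 -0.2089  0.122 ]
-12.130256354633444 0.13675726931638887
[array([ 0.5824, -0.1925,  0.106 ]), array([ 0.5715, -0.2451,  0.106 ]), array([ 0.4719, -0.1732,  0.106 ]), array([ 0.461 , -0.2255,  0.106 ])] [ 0.5217 -0.2091  0.106 ]
-9.967666332867962 0.11221271604759404
[0.5966 0.1059 0.022 ]
[0.5754 0.0035 0.022 ]
[0.482  0.0204 0.022 ]
```

View pics/w1c.png

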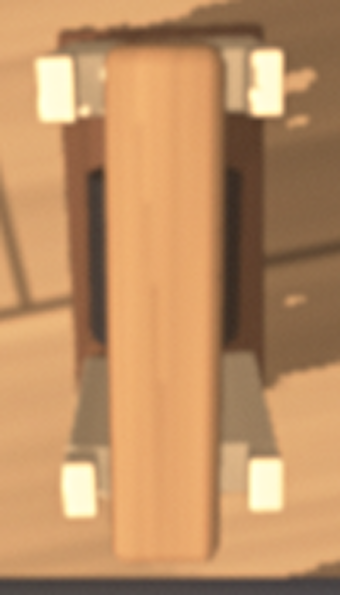

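```bash
python3 -m handwheel '[[[0.0876,0.002,0.001,0.04,0],[0.0876,0.002,0.001,0.08,0],[0.0876,0.002,0.001,0.11,0],[0.0876,0.002,0.001,0.137,0],[0.0876,0.002,0.001,0.137,0],[0.0876,0.002,0.001,0.137,0]]]' 50;python3 -m handwheel '[[[0.02,0,0,0,0],[0.02,0,0,0,0],[0.02,0,0,0,0],[0.02,0,0,0,0],[0.02,0,0,0,0],[0.02,0,0,0,0]]]' 50
```

```text
t: 2.87
eef_pos: [0.52, -0.2069, 0.0889]
ee_rot: [3.138, -0.002, -1.771]
force: [0.6, 0.6, 0.7]
width: 0.0879
t: 3.37
eef_pos: [0.5203, -0.2069, 0.0895]
ee_rot: [3.139, -0.001, -1.771]
force: [-0.2, -0.0, 0.1]
width: 0.053
```

```bash
python3 -m handwheel '[[[0.02,0,0,0,0],[0.02,0,0,0,0],[0.02,0,0,0,0],[0.02,0,0,0,0],[0.02,0,0,0,0],[0.02,0,0,0,0],[0.02,0,0,0,0],[0.02,0,0,0,0]]]' 50
```

```text
t: 4.03
eef_pos: [0.5202, -0.2071, 0.0896]
ee_rot: [3.139, -0.002, -1.771]
force: [-0.6, -2.0, 1.1]
width: 0.0299
```

```bash
python3 -m handwheel '[[[0.02,0,0,-0.015,0],[0.02,0,0,-0.03,0],[0.02,0,0,-0.045,0],[0.02,0,0,-0.055,0],[0.02,0,0,-0.055,0],[0.02,0,0,-0.055,0],[0.02,0,0,-0.055,0]]]' 50;  python3 - <<'E'
from station import arm, grab_frame
import cv2
print(arm.get_state()['force'],arm.get_state()['moment'],arm.get_state()['eef_pos'])
cv2.imwrite("pics/w2.png",grab_frame('wrist'));cv2.imwrite("pics/s2.png",grab_frame('scene'));cv2.imwrite("pics/t2.png",grab_frame('top'))
E
```

```text
t: 4.62
eef_pos: [0.5195, -0.2067, 0.1433]
ee_rot: [3.137, -0.001, -1.771]
force: [-0.4, 0.9, -6.2]
width: 0.0295
[-0.40730538  0.92505646 -6.17795954] [0.00743147 0.02215474 0.02295789] [ 0.51951969 -0.20672479  0.14329623]
```

View pics/s2.png

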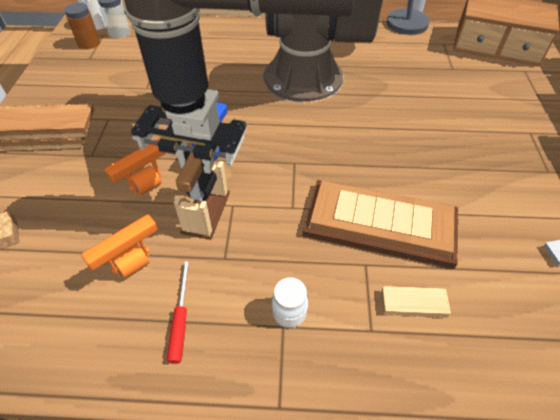

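View pics/w2.png

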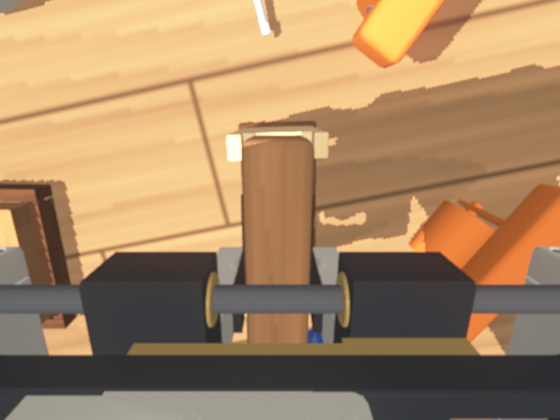

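```bash
python3 -m handwheel '[[[0.02,-0.025,0,0,0],[0.02,-0.05,0,0,0],[0.02,-0.08,0,0,0],[0.02,-0.11,0.01,0,0],[0.02,-0.14,0.02,0,0],[0.02,-0.17,0.035,0,0],[0.02,-0.20,0.05,0,0],[0.02,-0.225,0.061,0,0],[0.02,-0.245,0.061,0,0],[0.02,-0.255,0.061,0,0],[0.02,-0.255,0.061,0,0],[0.02,-0.255,0.061,0,0],[0.02,-0.255,0.061,0,0]]]' 50;  python3 - <<'E'
from station import arm, grab_frame
import cv2
s=arm.get_state();print(s['force'],s['moment'],s['eef_pos'],s['ee_rot'])
cv2.imwrite("pics/w3.png",grab_frame('wrist'));cv2.imwrite("pics/s3.png",grab_frame('scene'))
E
```

```text
t: 5.85
eef_pos: [0.5104, 0.0544, 0.1428]
ee_rot: [3.136, -0.002, -1.772]
force: [0.6, 1.2, -5.8]
width: 0.0298
[ 0.5638178   1.22537231 -5.78838878] [-0.06129088  0.02890767 -0.00679554] [0.51042572 0.05442526 0.14283586] [ 3.13613402e+00 -2.48620184e-03 -1.77168864e+00]
```

View pics/s3.png

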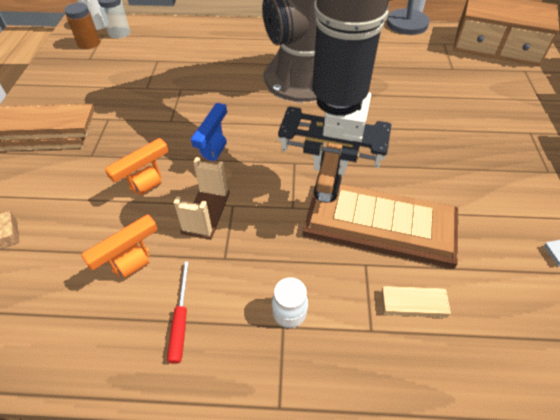

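View pics/w3.png

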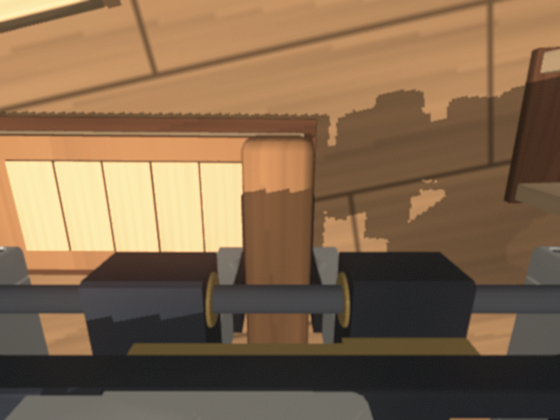

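Run:
```python
from h import *
np.set_printoptions(precision=4,suppress=True)
pos,rot=[0.51042572,0.05442526,0.14283586],[ 3.13613402e+00,-2.48620184e-03,-1.77168864e+00]
for z in (.036,.04,.046):
  A,B,C,D=[wz(pos,rot,u,z) for u in [(54,160),(201,162.5),(206.5,253),(68.5,251)]]
  # stave boundaries 3 apart = 120mm
  print(z,A,B,C,D,np.linalg.norm(A-B),np.linalg.norm(C-D),np.linalg.norm(B-C)); d=A-B+D-C;print(np.degrees(np.arctan2(d[1],d[0])))
  e=d/np.linalg.norm(d); mid=(B+C)/2; print('jig centre',mid+e*0.06, 'tcp jig y', (np.array(pos)-mid-e*.06)[:2]@e[:2],'x', (np.array(pos)-mid)[:2]@np.array([e[1],-e[0]]))
```

```text
0.036 [0.5873 0.2294 0.036 ] [0.5607 0.1093 0.036 ] [0.4793 0.1268 0.036 ] [0.5066 0.2499 0.036 ] 0.12296609082131749 0.1261351560861546 0.08323277030490012
77.4889194639673
jig centre [0.533  0.1767 0.036 ] tcp jig y -0.12421193097890655 x 0.004447730623526006
0.04 [0.5873 0.2265 0.04  ] [0.5611 0.1083 0.04  ] [0.4809 0.1255 0.04  ] [0.5078 0.2468 0.04  ] 0.12111424987629268 0.12423558974971756 0.08197930399570076
77.48891946396729
jig centre [0.534  0.1755 0.04  ] tcp jig y -0.12327355894633248 x 0.0031892806825583905
0.046 [0.5874 0.2222 0.046 ] [0.5617 0.1067 0.046 ] [0.4834 0.1235 0.046 ] [0.5097 0.242  0.046 ] 0.11833648845875545 0.12138624024506198 0.0800991045319019
77.48891946396732
jig centre [0.5356 0.1737 0.046 ] tcp jig y -0.12186600089747134 x 0.0013016057711070428
```

```bash
python3 -m handwheel '[[[0.02,0,0,0.008,0],[0.02,0,0,0.016,0],[0.02,0,0,0.018,0],[0.02,0,0,0.018,0],[0.02,0,0,0.018,0]]]'; for i in 1 ; do python3 -m handwheel '[[[0.02,0,0,0.001,0],[0.02,0,0,0.002,0],[0.02,0,0,0.002,0]]]'; done;  python3 -m handwheel '[[[0.02,0,0,0.001,0],[0.02,0,0,0.002,0],[0.02,0,0,0.002,0]]]'
```

```text
t: 6.37
eef_pos: [0.5103, 0.0538, 0.1246]
ee_rot: [3.136, -0.003, -1.773]
force: [-0.3, 0.2, -6.0]
width: 0.0299
t: 6.62
eef_pos: [0.5103, 0.0539, 0.1225]
ee_rot: [3.136, -0.003, -1.773]
force: [-0.6, 0.8, -5.3]
width: 0.0296
t: 6.87
eef_pos: [0.5101, 0.0538, 0.1204]
ee_rot: [3.136, -0.003, -1.773]
force: [-0.1, 0.6, -6.1]
width: 0.0296
```

```bash
python3 -m handwheel '[[[0.02,0,0,0.001,0],[0.02,0,0,0.002,0],[0.02,0,0,0.002,0]]]'
```

```text
t: 7.12
eef_pos: [0.51, 0.0538, 0.1182]
ee_rot: [3.135, -0.003, -1.773]
force: [-0.2, 0.1, -4.6]
width: 0.0298
```

```bash
python3 -m handwheel '[[[0.02,0,0,0.0005,0],[0.02,0,0,0.001,0],[0.02,0,0,0.001,0]]]'
```

```text
t: 7.37
eef_pos: [0.5099, 0.0538, 0.1171]
ee_rot: [3.135, -0.003, -1.773]
force: [-0.7, -0.4, -5.3]
width: 0.0296
```

```bash
python3 -m handwheel '[[[0.02,0,0,0.0005,0],[0.02,0,0,0.001,0],[0.02,0,0,0.001,0]]]'; python3 -m handwheel '[[[0.02,0,0,0.0005,0],[0.02,0,0,0.001,0],[0.02,0,0,0.001,0]]]'
```

```text
t: 7.62
eef_pos: [0.5098, 0.0538, 0.1159]
ee_rot: [3.135, -0.003, -1.773]
force: [0.3, 0.6, -5.7]
width: 0.03
t: 7.87
eef_pos: [0.5098, 0.0537, 0.1148]
ee_rot: [3.135, -0.003, -1.773]
force: [-0.1, 0.1, -5.6]
width: 0.0296
```

```bash
python3 -m handwheel '[[[0.02,0,0,0.0005,0],[0.02,0,0,0.001,0],[0.02,0,0,0.001,0]]]'; python3 -m handwheel '[[[0.02,0,0,0.0005,0],[0.02,0,0,0.001,0],[0.02,0,0,0.001,0]]]'
```

```text
t: 8.12
eef_pos: [0.5097, 0.0537, 0.1137]
ee_rot: [3.135, -0.003, -1.773]
force: [0.5, -0.2, -5.3]
width: 0.0297
t: 8.37
eef_pos: [0.5096, 0.0537, 0.1126]
ee_rot: [3.135, -0.003, -1.773]
force: [0.6, -0.3, -4.7]
width: 0.0298
```

```bash
python3 -m handwheel '[[[0.02,0,0,0.0005,0],[0.02,0,0,0.001,0],[0.02,0,0,0.001,0]]]'
```

```text
t: 8.62
eef_pos: [0.5095, 0.0537, 0.1115]
ee_rot: [3.134, -0.004, -1.773]
force: [0.8, 1.0, -5.5]
width: 0.0299
```

```bash
python3 -m handwheel '[[[0.02,0,0,0.0005,0],[0.02,0,0,0.001,0],[0.02,0,0,0.001,0]]]'; python3 -m handwheel '[[[0.02,0,0,0.0005,0],[0.02,0,0,0.001,0],[0.02,0,0,0.001,0]]]'
```

```text
t: 8.87
eef_pos: [0.5096, 0.0537, 0.1108]
ee_rot: [3.135, -0.003, -1.773]
force: [-2.2, 0.1, 0.0]
width: 0.0294
t: 9.12
eef_pos: [0.5097, 0.0537, 0.1102]
ee_rot: [3.135, -0.003, -1.773]
force: [-3.0, 1.4, 3.7]
width: 0.0299
```

```bash
python3 -m handwheel '[[[0.02,0,0,0.0005,0],[0.02,0,0,0.001,0],[0.02,0,0,0.001,0]]]'
```

```text
t: 9.37
eef_pos: [0.5098, 0.0538, 0.1096]
ee_rot: [3.135, -0.003, -1.772]
force: [-5.0, 1.0, 6.8]
width: 0.0297
```

```bash
python3 -m handwheel '[[[0.02,-0.0008,0,0.0005,0],[0.02,-0.0016,0,0.0005,0],[0.02,-0.0024,0,0.0005,0],[0.02,-0.0032,0,0.0005,0],[0.02,-0.004,0,0.0005,0],[0.02,-0.0048,0,0.0005,0],[0.02,-0.0056,0,0.0005,0],[0.02,-0.0064,0,0.0005,0]]]'
```

```text
t: 10.03
eef_pos: [0.5111, 0.0601, 0.1096]
ee_rot: [3.136, -0.003, -1.772]
force: [-4.7, 0.7, 6.4]
width: 0.0293
```

```bash
python3 -m handwheel '[[[0.02,-0.0008,0,0.0006,0],[0.02,-0.0016,0,0.0006,0],[0.02,-0.0024,0,0.0006,0],[0.02,-0.0032,0,0.0006,0],[0.02,-0.004,0,0.0006,0],[0.02,-0.0048,0,0.0006,0],[0.02,-0.0056,0,0.0006,0],[0.02,-0.0064,0,0.0006,0]]]'
```

```text
t: 10.7
eef_pos: [0.5124, 0.0664, 0.1095]
ee_rot: [3.136, -0.003, -1.772]
force: [-4.3, 0.5, 7.3]
width: 0.03
```

```bash
python3 -m handwheel '[[[0.02,-0.0007,0,0.0005,0],[0.02,-0.0014,0,0.0005,0],[0.02,-0.0021,0,0.0005,0],[0.02,-0.0028,0,0.0005,0],[0.02,-0.0035,0,0.0005,0],[0.02,-0.0042,0,0.0005,0]]]'
```

```text
t: 11.2
eef_pos: [0.5129, 0.0692, 0.1096]
ee_rot: [3.136, -0.006, -1.772]
force: [-2.7, -5.7, 7.4]
width: 0.0297
```

```bash
python3 -m handwheel '[[[0.02,-0.0007,0,0.0005,0],[0.02,-0.0014,0,0.0005,0],[0.02,-0.0021,0,0.0005,0],[0.02,-0.0028,0,0.0005,0],[0.02,-0.0035,0,0.0005,0],[0.02,-0.0042,0,0.0005,0]]]'
```

```text
t: 11.7
eef_pos: [0.5137, 0.0724, 0.1096]
ee_rot: [3.136, -0.007, -1.771]
force: [-3.7, -3.7, 7.2]
width: 0.0296
```

```bash
python3 -m handwheel '[[[0.02,-0.0008,0,0.0006,0],[0.02,-0.0016,0,0.0006,0],[0.02,-0.0024,0,0.0006,0],[0.02,-0.0032,0,0.0006,0],[0.02,-0.004,0,0.0006,0],[0.02,-0.0048,0,0.0006,0],[0.02,-0.0056,0,0.0006,0],[0.02,-0.0064,0,0.0006,0],[0.02,-0.0072,0,0.0006,0],[0.02,-0.008,0,0.0006,0]]]'
```

```text
t: 12.53
eef_pos: [0.5155, 0.0803, 0.1096]
ee_rot: [3.136, -0.007, -1.771]
force: [-5.3, 0.8, 7.1]
width: 0.03
```

```bash
python3 -m handwheel '[[[0.02,-0.001,0,0.0006,0],[0.02,-0.002,0,0.0006,0],[0.02,-0.003,0,0.0006,0],[0.02,-0.004,0,0.0006,0],[0.02,-0.005,0,0.0006,0],[0.02,-0.006,0,0.0006,0],[0.02,-0.007,0,0.0006,0],[0.02,-0.008,0,0.0006,0],[0.02,-0.009,0,0.0006,0],[0.02,-0.01,0,0.0006,0],[0.02,-0.011,0,0.0006,0],[0.02,-0.012,0,0.0006,0],[0.02,-0.013,0,0.0006,0],[0.02,-0.014,0,0.0006,0],[0.02,-0.015,0,0.0006,0],[0.02,-0.016,0,0.0006,0]]]'
```

```text
t: 13.87
eef_pos: [0.5188, 0.0961, 0.1095]
ee_rot: [3.137, -0.007, -1.771]
force: [-5.0, 0.6, 8.1]
width: 0.0295
```

```bash
python3 -m handwheel '[[[0.02,-0.0008,0,0.0005,0],[0.02,-0.0016,0,0.0005,0],[0.02,-0.0024,0,0.0005,0],[0.02,-0.0032,0,0.0005,0],[0.02,-0.004,0,0.0005,0],[0.02,-0.0048,0,0.0005,0],[0.02,-0.0056,0,0.0005,0],[0.02,-0.0064,0,0.0005,0],[0.02,-0.0072,0,0.0005,0],[0.02,-0.008,0,0.0005,0]]]'
```

```text
t: 14.7
eef_pos: [0.5205, 0.1041, 0.1095]
ee_rot: [3.137, -0.006, -1.771]
force: [-4.6, 0.8, 6.9]
width: 0.0294
```

```bash
python3 -m handwheel '[[[0.02,-0.0007,0,0.0005,0],[0.02,-0.0014,0,0.0005,0],[0.02,-0.0021,0,0.0005,0],[0.02,-0.0028,0,0.0005,0],[0.02,-0.0035,0,0.0005,0],[0.02,-0.0042,0,0.0005,0],[0.02,-0.0049,0,0.0005,0],[0.02,-0.0056,0,0.0005,0]]]'
```

```text
t: 15.37
eef_pos: [0.5213, 0.1087, 0.1095]
ee_rot: [3.137, -0.008, -1.771]
force: [-4.2, -5.1, 7.3]
width: 0.0296
```

```bash
python3 -m handwheel '[[[0.02,-0.0008,0,0.0006,0],[0.02,-0.0016,0,0.0006,0],[0.02,-0.0024,0,0.0006,0],[0.02,-0.0032,0,0.0006,0],[0.02,-0.004,0,0.0006,0],[0.02,-0.0048,0,0.0006,0],[0.02,-0.0056,0,0.0006,0],[0.02,-0.0064,0,0.0006,0],[0.02,-0.0072,0,0.0006,0],[0.02,-0.008,0,0.0006,0],[0.02,-0.009,0,0.0006,0],[0.02,-0.01,0,0.0006,0],[0.02,-0.011,0,0.0006,0],[0.02,-0.012,0,0.0006,0],[0.02,-0.013,0,0.0006,0],[0.02,-0.014,0,0.0006,0],[0.02,-0.015,0,0.0006,0],[0.02,-0.016,0,0.0006,0]]]'
```

```text
t: 16.87
eef_pos: [0.5249, 0.1247, 0.1095]
ee_rot: [3.138, -0.007, -1.77]
force: [-4.0, 0.6, 6.9]
width: 0.03
```

```bash
python3 -m handwheel '[[[0.02,-0.001,0,0.0006,0],[0.02,-0.002,0,0.0006,0],[0.02,-0.003,0,0.0006,0],[0.02,-0.004,0,0.0006,0],[0.02,-0.005,0,0.0006,0],[0.02,-0.006,0,0.0006,0],[0.02,-0.007,0,0.0006,0],[0.02,-0.008,0,0.0006,0],[0.02,-0.009,0,0.0006,0],[0.02,-0.01,0,0.0006,0],[0.02,-0.011,0,0.0006,0],[0.02,-0.012,0,0.0006,0],[0.02,-0.013,0,0.0006,0],[0.02,-0.014,0,0.0006,0],[0.02,-0.015,0,0.0006,0],[0.02,-0.0157,0,0.0006,0],[0.02,-0.0164,0,0.0006,0],[0.02,-0.0171,0,0.0006,0],[0.02,-0.0178,0,0.0006,0],[0.02,-0.0185,0,0.0006,0]]]'
```

```text
t: 18.53
eef_pos: [0.5287, 0.143, 0.1095]
ee_rot: [3.138, -0.007, -1.77]
force: [-4.6, 1.0, 7.4]
width: 0.0294
```

```bash
python3 -m handwheel '[[[0.02,-0.0007,0,0.0005,0],[0.02,-0.0014,0,0.0005,0],[0.02,-0.0021,0,0.0005,0],[0.02,-0.0028,0,0.0005,0],[0.02,-0.0035,0,0.0005,0],[0.02,-0.0042,0,0.0005,0],[0.02,-0.0049,0,0.0005,0],[0.02,-0.0056,0,0.0005,0],[0.02,-0.0063,0,0.0005,0],[0.02,-0.007,0,0.0005,0]]]'
```

```text
t: 19.37
eef_pos: [0.5299, 0.1487, 0.1095]
ee_rot: [3.138, -0.009, -1.77]
force: [-2.7, -4.2, 7.8]
width: 0.0293
```

```bash
python3 -m handwheel '[[[0.02,-0.0008,0,0.0006,0],[0.02,-0.0016,0,0.0006,0],[0.02,-0.0024,0,0.0006,0],[0.02,-0.0032,0,0.0006,0],[0.02,-0.004,0,0.0006,0],[0.02,-0.0048,0,0.0006,0],[0.02,-0.0056,0,0.0006,0],[0.02,-0.0064,0,0.0006,0],[0.02,-0.0072,0,0.0006,0],[0.02,-0.008,0,0.0006,0],[0.02,-0.009,0,0.0006,0],[0.02,-0.01,0,0.0006,0],[0.02,-0.011,0,0.0006,0],[0.02,-0.012,0,0.0006,0],[0.02,-0.013,0,0.0006,0],[0.02,-0.014,0,0.0006,0],[0.02,-0.015,0,0.0006,0],[0.02,-0.016,0,0.0006,0]]]'
```

```text
t: 20.87
eef_pos: [0.5334, 0.1648, 0.1095]
ee_rot: [3.139, -0.008, -1.77]
force: [-3.9, 1.7, 7.7]
width: 0.0298
```

```bash
python3 -m handwheel '[[[0.02,-0.001,0,0.0006,0],[0.02,-0.002,0,0.0006,0],[0.02,-0.003,0,0.0006,0],[0.02,-0.004,0,0.0006,0],[0.02,-0.005,0,0.0006,0],[0.02,-0.006,0,0.0006,0],[0.02,-0.007,0,0.0006,0],[0.02,-0.008,0,0.0006,0],[0.02,-0.009,0,0.0006,0],[0.02,-0.01,0,0.0006,0],[0.02,-0.011,0,0.0006,0],[0.02,-0.012,0,0.0006,0],[0.02,-0.013,0,0.0006,0],[0.02,-0.014,0,0.0006,0],[0.02,-0.0147,0,0.0006,0],[0.02,-0.0154,0,0.0006,0],[0.02,-0.0161,0,0.0006,0]]]'
```

```text
t: 22.28
eef_pos: [0.5368, 0.1809, 0.1095]
ee_rot: [3.14, -0.007, -1.77]
force: [-5.1, 1.7, 7.2]
width: 0.0297
```

```bash
python3 -m handwheel '[[[0.02,-0.0007,0,0.0005,0],[0.02,-0.0014,0,0.0005,0],[0.02,-0.0021,0,0.0005,0],[0.02,-0.0028,0,0.0005,0],[0.02,-0.0035,0,0.0005,0],[0.02,-0.0042,0,0.0005,0],[0.02,-0.0049,0,0.0005,0],[0.02,-0.0056,0,0.0005,0],[0.02,-0.0063,0,0.0005,0],[0.02,-0.007,0,0.0005,0]]]'
```

```text
t: 23.12
eef_pos: [0.5379, 0.1868, 0.1095]
ee_rot: [3.139, -0.009, -1.769]
force: [-4.2, -5.3, 7.7]
width: 0.0298
```

```bash
python3 -m handwheel '[[[0.02,-0.0008,0,0.0006,0],[0.02,-0.0016,0,0.0006,0],[0.02,-0.0024,0,0.0006,0],[0.02,-0.0032,0,0.0006,0],[0.02,-0.004,0,0.0006,0],[0.02,-0.0048,0,0.0006,0],[0.02,-0.0056,0,0.0006,0],[0.02,-0.0064,0,0.0006,0],[0.02,-0.0072,0,0.0006,0],[0.02,-0.008,0,0.0006,0],[0.02,-0.009,0,0.0006,0],[0.02,-0.01,0,0.0006,0],[0.02,-0.011,0,0.0006,0],[0.02,-0.012,0,0.0006,0],[0.02,-0.013,0,0.0006,0],[0.02,-0.014,0,0.0006,0],[0.02,-0.015,0,0.0006,0],[0.02,-0.016,0,0.0006,0]]]'
```

```text
t: 24.62
eef_pos: [0.5414, 0.2029, 0.1096]
ee_rot: [3.14, -0.008, -1.769]
force: [-4.8, 0.3, 6.4]
width: 0.0293
```

```bash
python3 -m handwheel '[[[0.02,-0.001,0,0.0007,0],[0.02,-0.002,0,0.0007,0],[0.02,-0.003,0,0.0007,0],[0.02,-0.004,0,0.0007,0],[0.02,-0.005,0,0.0007,0],[0.02,-0.006,0,0.0007,0],[0.02,-0.007,0,0.0007,0],[0.02,-0.008,0,0.0007,0],[0.02,-0.009,0,0.0007,0],[0.02,-0.01,0,0.0007,0],[0.02,-0.011,0,0.0007,0],[0.02,-0.012,0,0.0007,0],[0.02,-0.013,0,0.0007,0],[0.02,-0.014,0,0.0007,0],[0.02,-0.0147,0,0.0007,0],[0.02,-0.0154,0,0.0007,0],[0.02,-0.0161,0,0.0007,0]]]'
```

```text
t: 26.03
eef_pos: [0.5448, 0.2192, 0.1095]
ee_rot: [3.141, -0.007, -1.769]
force: [-4.2, -0.2, 7.1]
width: 0.0294
```

```bash
python3 -m handwheel '[[[0.02,-0.0007,0,0.0005,0],[0.02,-0.0014,0,0.0005,0],[0.02,-0.0021,0,0.0005,0],[0.02,-0.0028,0,0.0005,0],[0.02,-0.0035,0,0.0005,0],[0.02,-0.0042,0,0.0005,0],[0.02,-0.0049,0,0.0005,0],[0.02,-0.0056,0,0.0005,0],[0.02,-0.0063,0,0.0005,0],[0.02,-0.007,0,0.0005,0],[0.02,-0.0077,0,0.0005,0],[0.02,-0.0084,0,0.0005,0]]]'
```

```text
t: 27.03
eef_pos: [0.5462, 0.2263, 0.1095]
ee_rot: [3.141, -0.009, -1.769]
force: [-5.3, -4.9, 8.4]
width: 0.0298
```

```bash
python3 -m handwheel '[[[0.02,-0.0008,0,0.0006,0],[0.02,-0.0016,0,0.0006,0],[0.02,-0.0024,0,0.0006,0],[0.02,-0.0032,0,0.0006,0],[0.02,-0.004,0,0.0006,0],[0.02,-0.0048,0,0.0006,0],[0.02,-0.0056,0,0.0006,0],[0.02,-0.0064,0,0.0006,0],[0.02,-0.0072,0,0.0006,0],[0.02,-0.008,0,0.0006,0],[0.02,-0.009,0,0.0006,0],[0.02,-0.01,0,0.0006,0],[0.02,-0.011,0,0.0006,0],[0.02,-0.012,0,0.0006,0],[0.02,-0.013,0,0.0006,0],[0.02,-0.014,0,0.0006,0],[0.02,-0.015,0,0.0006,0],[0.02,-0.016,0,0.0006,0]]]'
```

```text
t: 28.53
eef_pos: [0.5497, 0.2426, 0.1096]
ee_rot: [3.141, -0.008, -1.768]
force: [-3.7, 0.1, 7.7]
width: 0.0294
```

```bash
python3 -m handwheel '[[[0.02,-0.001,0,0.0007,0],[0.02,-0.002,0,0.0007,0],[0.02,-0.003,0,0.0007,0],[0.02,-0.004,0,0.0007,0],[0.02,-0.005,0,0.0007,0],[0.02,-0.006,0,0.0007,0],[0.02,-0.007,0,0.0007,0],[0.02,-0.008,0,0.0007,0],[0.02,-0.009,0,0.0007,0],[0.02,-0.01,0,0.0007,0],[0.02,-0.01,0,0.0007,0],[0.02,-0.01,0,0.0007,0]]]';python3 - <<'E'
from station import arm, grab_frame
import cv2
s=arm.get_state();print(s['force'],s['moment'])
cv2.imwrite("pics/w4.png",grab_frame('wrist'));cv2.imwrite("pics/s4.png",grab_frame('scene'));cv2.imwrite("pics/t4.png",grab_frame('top'))
E
```

```text
t: 29.53
eef_pos: [0.5519, 0.2531, 0.1096]
ee_rot: [-3.141, -0.007, -1.768]
force: [-4.8, 1.5, 7.6]
width: 0.0297
[-4.76403557  1.4714542   7.55376171] [ 0.47596314  2.16665392 -0.1038605 ]
```

View pics/w4.png

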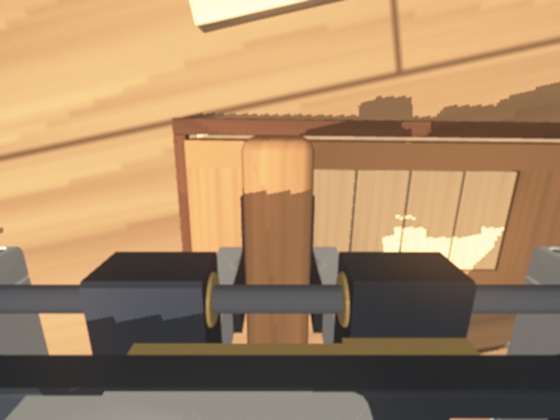

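View pics/s4.png

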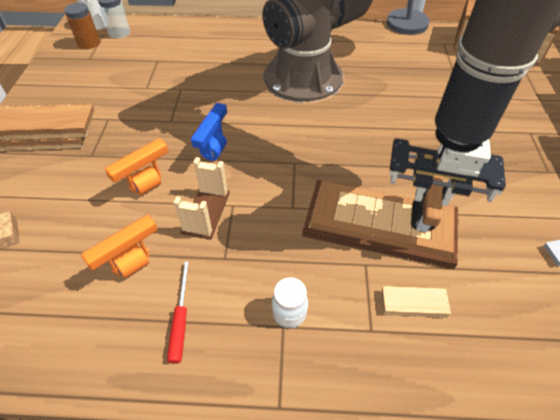

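```bash
python3 -m handwheel '[[[0.02,0,0,-0.003,0],[0.02,0,0,-0.008,0],[0.02,0,0,-0.016,0],[0.02,0,0,-0.026,0],[0.02,0,0,-0.036,0],[0.02,0,0,-0.036,0],[0.02,0,0,-0.036,0],[0.02,0,0,-0.036,0]]]'
python3 - <<'E'
from station import arm, grab_frame
import cv2
s=arm.get_state();print(s['force'],s['moment'],s['eef_pos'],s['ee_rot'])
cv2.imwrite("pics/w5.png",grab_frame('wrist'))
E
```

```text
t: 30.35
eef_pos: [0.5518, 0.2533, 0.1455]
ee_rot: [-3.141, -0.007, -1.768]
force: [0.1, -0.2, -5.5]
width: 0.0297
[ 0.05677225 -0.22271369 -5.49735686] [0.03921893 0.03572421 0.0133653 ] [0.55176185 0.25327828 0.14549579] [-3.1412576  -0.00683675 -1.7684199 ]
```

View pics/w5.png

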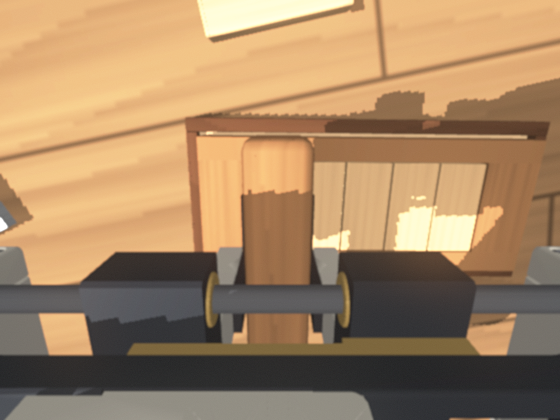

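Bar is unchanged in the grip (column about 279), and the staves show no shadow steps. Moving back toward the stand.

```bash
python3 -m handwheel '[[[0.02,0.02,-0.005,-0.004,0],[0.02,0.05,-0.015,-0.004,0],[0.02,0.085,-0.025,-0.004,0],[0.02,0.12,-0.035,-0.004,0],[0.02,0.155,-0.045,-0.004,0],[0.02,0.19,-0.055,-0.004,0],[0.02,0.225,-0.059,-0.004,0],[0.02,0.26,-0.059,-0.004,0],[0.02,0.295,-0.059,-0.004,0],[0.02,0.325,-0.059,-0.004,0],[0.02,0.345,-0.059,-0.004,0],[0.02,0.356,-0.059,-0.004,0],[0.02,0.356,-0.059,-0.004,0],[0.02,0.356,-0.059,-0.004,0],[0.02,0.356,-0.059,-0.004,0]]]'
python3 - <<'E'
from station import arm, grab_frame
import cv2
s=arm.get_state();print(s['force'],s['eef_pos'],s['ee_rot'])
cv2.imwrite("pics/w6.png",grab_frame('wrist'));cv2.imwrite("pics/s6.png",grab_frame('scene'));cv2.imwrite("pics/t6.png",grab_frame('top'))
E
```

```text
t: 31.65
eef_pos: [0.5398, -0.1069, 0.1516]
ee_rot: [3.141, -0.007, -1.768]
force: [0.1, 0.1, -5.2]
width: 0.0299
[ 0.08761067  0.09375514 -5.20636855] [ 0.53975824 -0.10693428  0.15162056] [ 3.14146004 -0.00728239 -1.76825404]
```

View pics/w6.png

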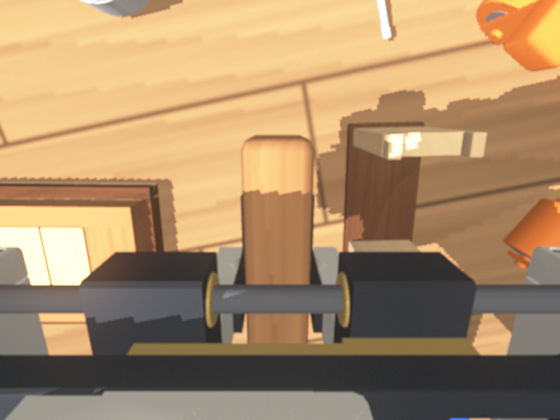

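View pics/t6.png

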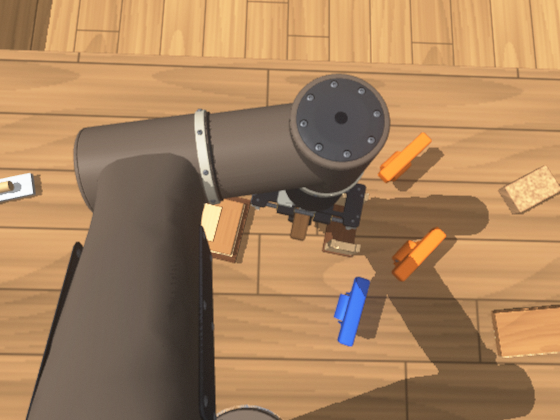

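```bash
python3 -m handwheel '[[[0.02,0.02,-0.001,0,0],[0.02,0.045,-0.001,0,0],[0.02,0.07,-0.001,0,0],[0.02,0.09,-0.001,0,0],[0.02,0.1,-0.001,0,0],[0.02,0.103,-0.001,0,0],[0.02,0.103,-0.001,0,0],[0.02,0.103,-0.001,0,0],[0.02,0.103,-0.001,0,0]]]'
python3 - <<'E'
from station import arm, grab_frame
import cv2
s=arm.get_state();print(s['force'],s['eef_pos'],s['ee_rot'])
cv2.imwrite("pics/w7.png",grab_frame('wrist'));cv2.imwrite("pics/s7.png",grab_frame('scene'))
E
```

```text
t: 32.55
eef_pos: [0.521, -0.2069, 0.1524]
ee_rot: [3.142, -0.007, -1.766]
force: [0.0, -0.4, -6.9]
width: 0.0297
[ 0.03798939 -0.39345571 -6.88222257] [ 0.52104993 -0.20688183  0.15244541] [ 3.14158706 -0.00714435 -1.76629125]
```

View pics/w7.png

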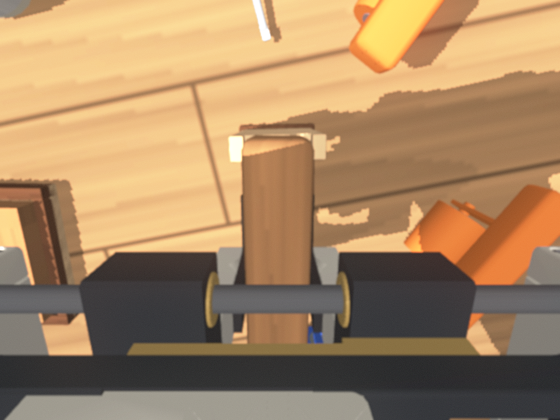

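```bash
python3 -m handwheel '[[[0.02,0,0,0.012,0],[0.02,0,0,0.024,0],[0.02,0,0,0.036,0],[0.02,0,0,0.046,0],[0.02,0,0,0.054,0],[0.02,0,0,0.058,0],[0.02,0,0,0.058,0],[0.02,0,0,0.058,0]]]'
```

```text
t: 33.32
eef_pos: [0.5212, -0.2074, 0.0947]
ee_rot: [-3.142, -0.007, -1.766]
force: [0.3, -1.2, -4.8]
width: 0.0299
```

```bash
python3 -m handwheel '[[[0.02,0,0,0.001,0],[0.02,0,0,0.002,0],[0.02,0,0,0.003,0],[0.02,0,0,0.003,0]]]'; python3 -m handwheel '[[[0.02,0,0,0.001,0],[0.02,0,0,0.001,0],[0.02,0,0,0.001,0]]]'
```

```text
t: 33.65
eef_pos: [0.5212, -0.2074, 0.0917]
ee_rot: [-3.141, -0.007, -1.766]
force: [0.4, 0.3, -5.2]
width: 0.0298
t: 33.9
eef_pos: [0.5212, -0.2074, 0.0908]
ee_rot: [-3.141, -0.007, -1.766]
force: [0.4, 0.7, -5.3]
width: 0.0299
```

```bash
python3 -m handwheel '[[[0.02,0,0,0.001,0],[0.02,0,0,0.001,0],[0.02,0,0,0.001,0]]]'; python3 -m handwheel '[[[0.02,0,0,0.0008,0],[0.02,0,0,0.0008,0],[0.02,0,0,0.0008,0]]]'
```

```text
t: 34.15
eef_pos: [0.5213, -0.2075, 0.0899]
ee_rot: [-3.141, -0.007, -1.766]
force: [-0.7, -0.1, -5.6]
width: 0.0297
t: 34.4
eef_pos: [0.5214, -0.2075, 0.0896]
ee_rot: [-3.141, -0.007, -1.766]
force: [-2.6, 1.3, 3.9]
width: 0.0294
```

```bash
python3 -m handwheel '[[[0.04,0,0,0,0],[0.06,0,0,0,0],[0.0876,0,0,0,0],[0.0876,0,0,0,0],[0.0876,0,0,0,0],[0.0876,0,0,0,0],[0.0876,0,0,0,0],[0.0876,0,0,0,0]]]' 20
```

```text
t: 35.07
eef_pos: [0.5214, -0.2075, 0.0896]
ee_rot: [-3.141, -0.007, -1.766]
force: [0.1, -0.4, -0.5]
width: 0.0772
```

```bash
python3 -m handwheel '[[[0.0876,0,0,-0.01,0],[0.0876,0,0,-0.03,0],[0.0876,0,0,-0.06,0],[0.0876,0,0,-0.1,0],[0.0876,0,0,-0.13,0],[0.0876,0,0,-0.137,0],[0.0876,0,0,-0.137,0],[0.0876,0,0,-0.137,0]]]'
python3 - <<'E'
from station import arm, grab_frame
import cv2
s=arm.get_state();print(s['force'],list(s['eef_pos']),list(s['ee_rot']))
cv2.imwrite("pics/w8.png",grab_frame('wrist'));cv2.imwrite("pics/s8.png",grab_frame('scene'))
E
```

```text
t: 35.73
eef_pos: [0.5214, -0.2063, 0.2272]
ee_rot: [-3.139, -0.007, -1.766]
force: [-0.8, 0.0, -0.8]
width: 0.0879
[-0.81125882  0.02370015 -0.84783006] [np.float64(0.5214270828782154), np.float64(-0.20634904311013436), np.float64(0.22722971281584675)] [np.float64(-3.1394116129655516), np.float64(-0.00693107593958131), np.float64(-1.765794613443679)]
```

View pics/w8.png

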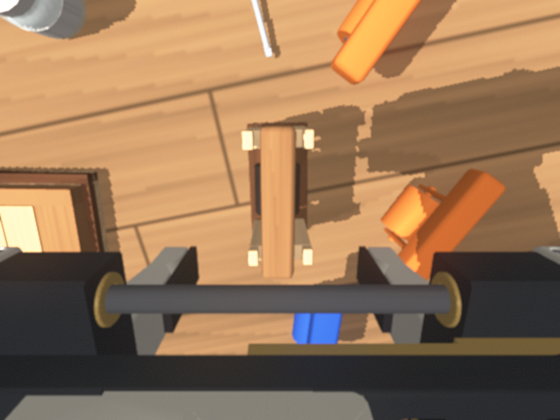

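View pics/s8.png

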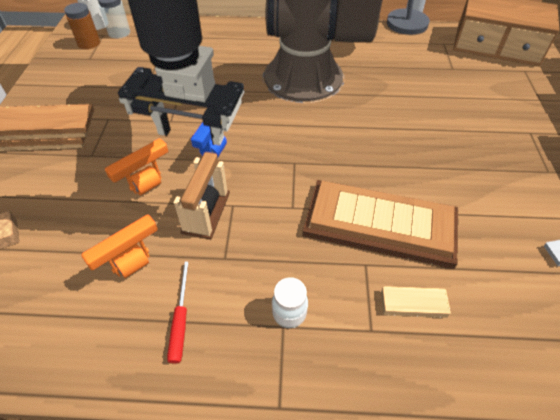

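Run:
```python
import cv2,numpy as np
a=cv2.imread('pics/scene0.png')[170:270,290:470];b=cv2.imread('pics/s8.png')[170:270,290:470]
w=cv2.imread('pics/w8.png')[115:290,230:330]
cv2.imwrite('pics/cmp.png',cv2.resize(np.vstack([a,b]),None,fx=2.9,fy=2.9,interpolation=cv2.INTER_CUBIC))
cv2.imwrite('pics/w8c.png',cv2.resize(w,None,fx=3.4,fy=3.4,interpolation=cv2.INTER_CUBIC))
```

```text
(no output)
```

View pics/cmp.png

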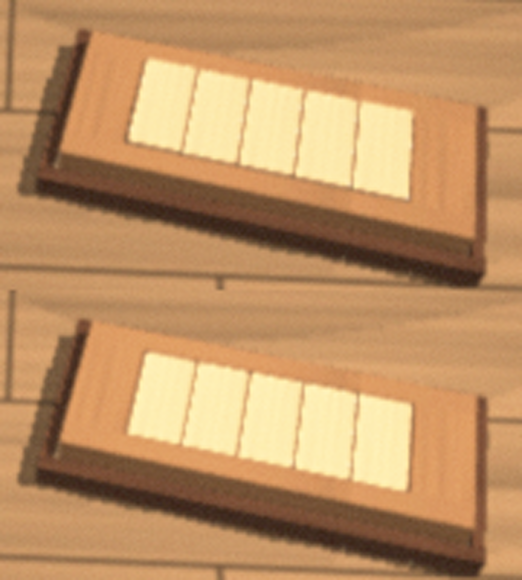

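View pics/w8c.png

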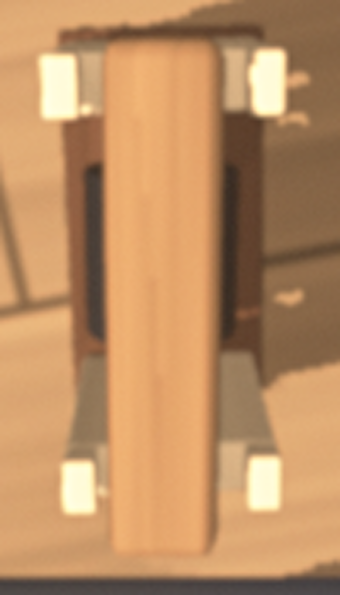

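The staves now sit about one pixel lower along their near edge (wider brown band in the lower view). The bar lies between all four lips, as it did at the start. Handing in.

Run:
```python
from station import arm
print(arm.job_done(), arm.get_state()['t'])
```

```text
the job is handed in; nothing more can be done
the job is handed in; nothing more can be done
```

I rolled all five staves down in one pass without lifting the roller, hung it back in its stand, let go and handed the job in at about 36 s. No verdict was reported.

- **Rolling:** I felt for the panel face and first touched it with the tool at about z = 0.111 m, which puts the face at about 38 mm. I then rolled along the row at roughly 8–12 mm/s. The downward press measured 12–14 N at the end of each rolling call. Counting sideways force, the highest total I saw was about 16 N. Force is only reported at the end of each call, so shorter peaks in between were not seen.
- **Staves flush:** The wheel held the same height and force on every stave as on the flat face (tool at z = 0.1095–0.1096 m). The before/after pictures also show the staves lower. I did not do a second confirming pass.
- **Roller in stand:** The last wrist picture shows the bar between all four lips, matching where it sat at the start. It seated at the same tool height, 0.0896 m, and the wrist force was near zero after release.
- **Disagreement:** The camera views differed by about 5–8 mm on the bar and jig positions. I used the wrist view for the stand; for the jig it agreed with the average of the top and scene views.
- **Bystanders:** The jar, screwdriver and offcut looked unmoved in the last scene picture.

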